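# Hold an organiser divider against the rear wall for screwing

## Task

The supplies organiser is being put back together after washing: take the tall blue divider out of the drainer, stand it fully down and upright in the organiser's empty channel, and slide it back until its end edge is flush against the clear rear wall, without slamming it. Keep hold of it and press it straight against that wall with a steady push of about 12 newtons, so that a colleague can screw it on from behind; finish while you are still holding and pressing it. Leave the other things on the bench where they are.

Things in the scene. Friction and masses are not known exactly. Their poses are not given: they have to be found in the camera images.
- divider: Tall blue divider, a rigid flat plastic panel 150 mm long (its x), 8 mm thick (y), 108 mm high (z), about 0.15 kg, the same either way round (brass inserts in both end edges, a blank white label on both faces). Origin: centre of its bottom edge. It starts standing on edge in the drainer; pinch it across its thickness at the top edge, from above.
- drainer: Fixed white drip tray, 200 (x) x 170 (y) mm, with steel rails along y at x = -42 and +42 mm (tops at z = 12 mm: panels stand on them), each with ten upright 5 mm steel pegs at 15 mm pitch, tops at 53 mm. Panels stand between pegs, length along x: the tall one 30 mm to one side of the middle, the short one 30 mm to the other. Origin: centre of its underside.
- organiser: Fixed tray, floor 200 (x) x 360 (y) mm, front lip to z = 24 mm (inner face x = -94), sides to 111 mm, clear rear wall. Channels at y = -90, 0, +90 mm, parallel to its x: two hold screwed-on blue dividers (tops at z = 117 mm), one is empty. Lancets up to 52 mm high and capped needles lie between. Origin: centre of its underside; x points from front lip to rear wall.
- rear_wall: The organiser's clear, rigid, fixed rear wall, 6 mm thick, 360 mm wide, top at z = 120 mm; reported with the organiser's origin and axes. Its inner face is the plane x = +90 mm of the organiser and of the channel. Pushing the divider along the channel's +x presses its end edge square on this face; bearing down as well loses part of the push to friction in the groove.
- channel: The empty channel: fixed grey U strip 176 mm long (its x, pointing to the rear wall), 23 mm wide; groove 11 mm wide, its bottom at z = 3 mm; lips straight to z = 14 mm, flared to 19 mm (17 mm apart). Origin: centre of its underside, on the organiser's floor. Divider seated: its origin at z = 3 mm; home on the wall: x = +15 mm; at x = -3 mm it has 18 mm free behind, 16 mm in front.
- short_divider: Short white divider, 120 x 8 x 60 mm, standing in the drainer; not needed. Origin: centre of its bottom edge.
- lancet_1: Yellow lancet with a blue cap, 14 x 22 x 46 mm, standing in a compartment of the organiser. Origin: centre of its underside. Leave alone.
- lancet_2: Another such lancet.
- lancet_3: Another such lancet.
- needle_holder: Light blue needle holder standing on its 33 mm flange, 65 mm tall, white cap, behind the work area. Origin: centre of its underside. Leave alone.
- marker: Black marker pen, 118 mm long, lying on the bench to the left of the organiser. Origin: under its middle. Leave alone.
- screw_dish: Small steel dish of brass screws, 80 mm across, 18 mm high, beyond the organiser. Origin: centre of its underside. Leave alone.
- screwdriver: The colleague's screwdriver, lying beyond the organiser. Leave alone.
Things that resemble listed ones, but are neither listed nor needed, are in the scene too. Of the things that look like the divider, the larger one is meant.

How it is judged:
On the way:
1. the divider stands upright in the empty channel, down on its bottom (y of divider in the frame of channel between -0.003 and 0.003 m and z of divider in the frame of channel between 0.0005 and 0.006 m and x of divider in the frame of channel between -0.025 and 0.02 m and angle between divider's own z axis and vertical below 0.07 rad and angle between the x axis of divider and the x axis of channel, either way round below 0.05 rad), for 0.1 s.
At the end, for the whole second after the job is handed in: The fingers still hold the divider (over 3 N); it stands in the empty channel, bottom within 3 mm of the groove bottom, centred within 3 mm, upright within 0.07 rad, along it within 0.05 rad, end edge within 2.5 mm of the rear wall, pressing on that wall with 6 to 20 N, at rest (all of step 1 and x of divider in the frame of channel above 0.0125 m and contact force between divider and rear_wall between 6 and 20 N and contact force between the fingers and divider above 3 N and linear speed of divider below 0.01 m/s); the arm keeps its last pose, push and grip.
It fails at once if the divider is slammed or forced against the rear wall with more than 40 N (contact force between divider and rear_wall above 40 N).
It fails at once if one of the other loose things is shifted by more than 30 mm (distance of any of short_divider, lancet_1, lancet_2, lancet_3, needle_holder, marker, screw_dish, screwdriver from where it was at the start of the episode above 0.03 m).
It also fails if it takes over 56 s, if anything falls off the work surface, if the arm or the gripper's body presses on something with over 40 N, if the wrist force passes 120 N, or if a joint passes its speed limit or range.

## Robot

A 6-joint arm with a two-finger parallel gripper is mounted at the origin on the work surface. World frame = base frame: x ahead of the robot, y to its left, z up, the work surface at z = 0. Lengths are in m, angles in rad, forces in N, time in s.
With the tool pointing down it reaches from about 0.275 to 0.875 m from the base axis. Payload 12.5 kg.
Tool frame: the origin (TCP) lies between the finger pads; the fingertips stand 25 mm ahead of it and the grasp point (between the pads) lies 6 mm ahead of it; z points along the fingers, y is the line along which they close (so a half turn about z gives the same grasp; the last joint's range is limited). The gripper opens to 85 mm and grips with 20 to 120 N. Pads are 22 mm wide; open, the fingers measure 114 mm over their backs; the gripper's body (76 mm by 85 mm) begins 54 mm behind the grasp point. The pads swing forward as they close: fully open they stand 13 mm farther back than shut.
Start: joints at [-1.318, 0.351, 1.652, -0, 1.139, -0.085], TCP at [0.182, -0.519, 0.223] pointing down, gripper open.
Joint ranges: [-2.75, 2.75], [-0.79, 2.1], [0.01, 2.65], [-1.57, 4.71], [0.07, 3.14], [-2.87, 2.87]. Speed limits (rad/s): [2.22, 2.22, 2.79, 3.14, 3.14, 3.14].

## Interface

Orientations are given as a rotation vector (axis times angle).
In Python, from station import env, imaging, ticket, nets gives the robot as it stands.
- The arm moves only by the tool send_rows, never from a script. Its argument "deltas" is a list of rows, each a list of 4 numbers: the shift along the tool's x, y, z scaled (see below), then the turn about the tool's z scaled (see below). A call has 1 to 5 rows; each row is the pose to reach, as a shift and turn from the pose commanded when the call began, along the tool's axes at that moment; what a row does not reach only later rows make up. The controller multiplies each number of a shift by 1000 mm and each number of a turn by 60 degrees. A row lasts 1/8 s, in which the tool goes at most 62.5 mm and 10.7 degrees, less where a joint would pass 70% of its speed; a pose out of reach is approached as far as the arm can. A call with a number of a shift or a turn outside -1 to 1 is refused whole. A call with a gripper value outside its range is refused whole. "jaw" is the opening, from 0 (shut) to 1 (fully open), set as the call begins (left out, the last holds). The fingers move at their own pace and stop on an object; "squeeze" is the grip in N (left out, the last holds). Time passes only in rows, so rows that repeat a pose let the fingers close. It gives the time, the measured TCP pose, the force, the opening and the grip force at its end, in the units of the state.
- env.get_state(): the state, without advancing time (a new reading comes with each control period).
- imaging.snapshot(name): name is "side" or "top"; returns a dict with "image" (400x640x3 uint8, red, green, blue), "range_z" (400x640 float32, m along the optical axis (not along the pixel's ray), 0 where there is no reading), "fx", "fy", "cx", "cy" (pixels), "R" (3x3) and "t" (3): a world point X has camera coordinates R X + t. Camera axes: x right, y down, z forward; pixel columns grow to the right and rows downward; lengths in m; the calibration is good to about 2 mm. A picture is of the moment at which its call begins.
- ticket.job_done(): hands the job in; it is judged then, once.
Trained networks look in a picture, given as the dict that the camera call returned (one of the last four; its "shot" number tells which), for a name from the list of things; names that differ only in an ending like _2 or _b are one class to them, and where a whole thing is asked for, a point or a joint stands for the part that bears it (a point fixed in the world has none). Each returns a list of dicts, best first, with "score" (0 to 1); they miss things now and then, are a little off and sometimes report something else, mostly with a low value. They report only what shows in the picture. A call takes as long as a camera call. They do not tell look-alikes from the thing itself.
- nets.search_frame(picture, query): "xyz" ([x, y, z] in m, in world coordinates, good to about 4 mm: the middle of the surface that is visible of it).
- nets.outline_of(picture, query): "mask" (400x640 bool, what is visible of it).
The state is a dict: "time_s": time; "q": joint angles; "qd": joint speeds; "tau": joint torques, N m; "ee_pos": TCP position; "orientation": TCP orientation; "wrist_force": force on the tool from outside, world axes, zero at the start; "torque": the same for the moment, N m; "finger_gap": finger opening in m; "grip_force": force on a finger pad.
Only numpy, scipy, OpenCV 4.12 (cv2) and the standard library are available. Lean on these libraries where they do the work, as an engineer would, in place of code of your own. Each camera call takes 0.05 s, during which the arm holds its last target. There are 200 camera calls.

## Working session

There is one attempt and no reset: what is moved stays moved. The work goes in short steps, Python scripts to look and compute and a tool call to move; the robot and the scene stay as the last step left them, time stands still between calls to the robot, and variables do not carry over. Pictures are saved under pics/ and viewed, at most 10 in all, crops included, and the job is handed in when it is done.

Besides the shell and the picture viewer there is one more tool, called after ">>>" in YAML: its name, and indented under it one key for each argument. send_rows: Moves the arm, as the interface text tells. Shifts and turns lie within -1 to 1; 1 stands for 1000 mm of shift or 60 degrees of turn. Its arguments: {"type":"object","properties":{"deltas":{"type":"array"},"jaw":{"type":"number"},"squeeze":{"type":"number"}},"required":["deltas"]}

```bash
mkdir -p pics; cat > h.py <<'E'
import numpy as np, cv2
from station import env, imaging, ticket, nets
def save(p,n): cv2.imwrite('pics/'+n,cv2.cvtColor(p['image'],cv2.COLOR_RGB2BGR))
def world(p):
    v,u=np.mgrid[:400,:640]; z=p['range_z']
    c=np.stack([(u-p['cx'])/p['fx']*z,(v-p['cy'])/p['fy']*z,z],-1)
    return (c-p['t'])@p['R'], z>0
E
python3 - <<'E'
from h import *
for n in ['top','side']:
    p=imaging.snapshot(n); save(p,n+'0.png'); np.savez(n+'0.npz',**{k:p[k] for k in ['image','range_z','fx','fy','cx','cy','R','t']})
    print(n,p['fx'],(-p['R'].T@p['t']).round(3))
    for q in ['divider','drainer','organiser','channel','short_divider','rear_wall']:
        for d in nets.search_frame(p,q)[:3]: print(q,round(d['score'],2),np.round(d['xyz'],3))
print(env.get_state())
E
```

```text
top 361.8867157859731 [0.517 0.052 1.207]
divider 0.8 [ 0.48  -0.286  0.083]
drainer 0.93 [ 0.483 -0.315  0.003]
organiser 0.75 [0.584 0.132 0.009]
channel 0.42 [ 0.481 -0.314  0.006]
short_divider 0.52 [ 0.475 -0.351  0.059]
rear_wall 0.81 [0.666 0.128 0.095]
side 469.92713842466145 [ 0.394 -0.812  0.968]
divider 0.8 [ 0.477 -0.291  0.083]
divider 0.74 [ 0.667 -0.266  0.045]
drainer 0.68 [ 0.469 -0.361  0.002]
drainer 0.55 [0.594 0.067 0.049]
organiser 0.85 [0.596 0.067 0.046]
channel 0.79 [0.567 0.027 0.02 ]
short_divider 0.75 [ 0.473 -0.354  0.052]
short_divider 0.34 [ 0.752 -0.197  0.029]
rear_wall 0.94 [0.673 0.082 0.091]
rear_wall 0.35 [ 0.474 -0.348  0.053]
{'time_s': 0.7, 'q': array([-1.31760896e+00,  3.50670497e-01,  1.65182679e+00,  3.58752193e-05,
        1.13905726e+00, -8.45889750e-02]), 'qd': array([ 0.0018623 ,  0.00091226,  0.0009038 ,  0.00143727,  0.00130369,
       -0.00027691]), 'tau': array([ 1.56461767e-03, -5.05941725e+01, -2.91617131e+01, -1.94608549e-05,
        7.03919977e-04,  2.51184179e-05]), 'ee_pos': array([ 0.18229922, -0.51889465,  0.22309553]), 'orientation': array([3.09686412e+00, 5.28029968e-01, 5.60398824e-05]), 'wrist_force': array([ 0.28004958, -0.63791594, -0.33036858]), 'torque': array([ 0.00080701, -0.04842188,  0.04092521]), 'grip_force': 0.0, 'finger_gap': 0.08521149895499176}
```

View pics/top0.png

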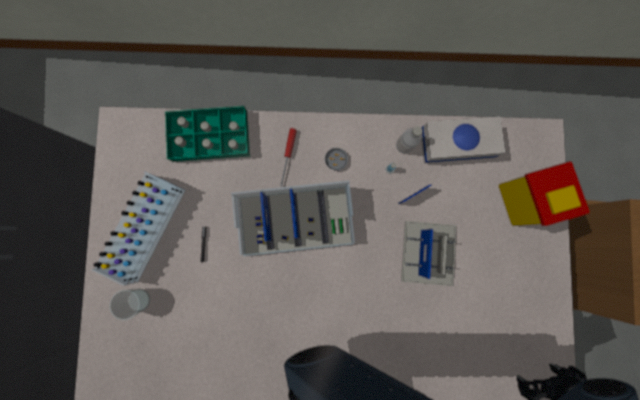

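View pics/side0.png

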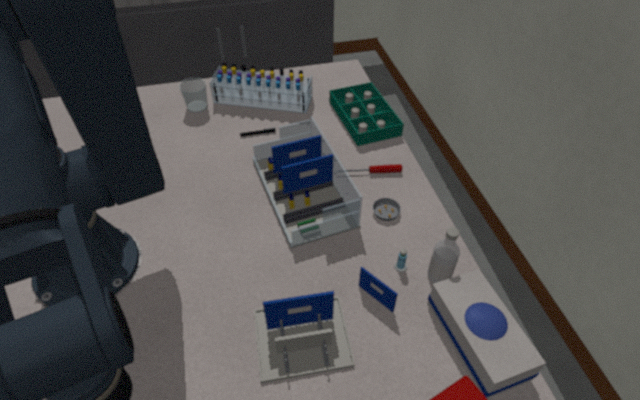

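The top view shows the tall divider in the drainer at about (426,252). The empty channel is the dark strip at about (322,216), and the installed dividers are at (267,220) and (296,216). Next I'll fit their lines from the depth data.

```bash
cat > fit.py <<'E'
from h import *
def line(P):
    m=np.median(P[:,:2],0); c=P[:,:2].mean(0); w,V=np.linalg.eigh(np.cov((P[:,:2]-c).T)); d=V[:,1]*np.sign(V[0,1])
    s=(P[:,:2]-c)@d; n=(P[:,:2]-c)@np.array([-d[1],d[0]])
    mid=c+d*(s.min()+s.max())/2
    return mid.round(4),'ang',np.degrees(np.arctan2(d[1],d[0])).round(2),'len',np.ptp(s).round(3),'wid',np.ptp(n).round(4),'z',P[:,2].max().round(3),np.median(P[:,2]).round(3),len(P)
def blue(p): 
    I=p['image'].astype(int); return (I[...,2]>I[...,0]+40)&(I[...,2]>I[...,1]+25)
def box(W,lo,hi): return np.all((W>lo)&(W<hi),-1)
if __name__=='__main__':
  for n in ['top','side']:
    p=dict(np.load(n+'0.npz')); W,ok=world(p); b=ok&blue(p)
    print(n)
    print('div',line(W[b&box(W,[.35,-.4,.105],[.6,-.2,.14])]))
    m=ok&box(W,[.35,-.4,.105],[.6,-.2,.14]);print('div any',line(W[m]))
    for lo,hi in [(.08,.16),(.16,.26)]:
        m=b&box(W,[.45,lo,.105],[.75,hi,.14]); print('inst',lo,line(W[m]) if m.sum()>5 else m.sum())
    if n=='side': continue
    # channel: dark grey low
    I=p['image'].astype(int); g=(I.max(-1)-I.min(-1)<25)&(I.max(-1)<110)
    m=ok&g&box(W,[.45,-.02,-.01],[.75,.09,.035]); print('chan',line(W[m]))
    # drainer tray extents, row profiles
    for v in (200,215,230): print(v,[(u,I[v,u].sum()//3,W[v,u].round(3).tolist()) for u in range(312,334)])
E
python3 fit.py; python3 -c "
import cv2
a=cv2.imread('pics/top0.png')[170:300,225:470]; cv2.imwrite('pics/c1.png',cv2.resize(a,None,fx=3.2,fy=3.2,interpolation=2))"
```

```text
top
div (array([ 0.4789, -0.2878]), 'ang', np.float64(-4.07), 'len', np.float64(0.146), 'wid', np.float64(0.0094), 'z', np.float64(0.128), np.float64(0.12), 200)
div any (array([ 0.4786, -0.2878]), 'ang', np.float64(-3.95), 'len', np.float64(0.147), 'wid', np.float64(0.0101), 'z', np.float64(0.128), np.float64(0.12), 208)
inst 0.08 (array([0.592 , 0.1244]), 'ang', np.float64(7.27), 'len', np.float64(0.146), 'wid', np.float64(0.008), 'z', np.float64(0.124), np.float64(0.118), 137)
inst 0.16 (array([0.5812, 0.2132]), 'ang', np.float64(7.41), 'len', np.float64(0.145), 'wid', np.float64(0.0084), 'z', np.float64(0.123), np.float64(0.118), 145)
chan (array([0.6155, 0.0414]), 'ang', np.float64(-0.39), 'len', np.float64(0.268), 'wid', np.float64(0.111), 'z', np.float64(0.035), np.float64(0.009), 1380)
200 [(312, np.int64(81), [0.644, 0.069, 0.009]), (313, np.int64(81), [0.644, 0.066, 0.004]), (314, np.int64(80), [0.644, 0.063, 0.007]), (315, np.int64(79), [0.644, 0.059, 0.009]), (316, np.int64(76), [0.644, 0.056, 0.006]), (317, np.int64(68), [0.644, 0.053, 0.006]), (318, np.int64(53), [0.643
[... 2583 characters left out ...]
9]), (333, np.int64(50), [0.545, -0.002, 0.016])]
side
div (array([ 0.477 , -0.2909]), 'ang', np.float64(-3.92), 'len', np.float64(0.147), 'wid', np.float64(0.0101), 'z', np.float64(0.126), np.float64(0.118), 449)
div any (array([ 0.4763, -0.2904]), 'ang', np.float64(-3.94), 'len', np.float64(0.149), 'wid', np.float64(0.0109), 'z', np.float64(0.126), np.float64(0.119), 517)
inst 0.08 (array([0.589 , 0.1235]), 'ang', np.float64(6.96), 'len', np.float64(0.147), 'wid', np.float64(0.0177), 'z', np.float64(0.123), np.float64(0.115), 265)
inst 0.16 (array([0.5795, 0.2128]), 'ang', np.float64(7.14), 'len', np.float64(0.145), 'wid', np.float64(0.0155), 'z', np.float64(0.124), np.float64(0.115), 247)
```

View pics/c1.png

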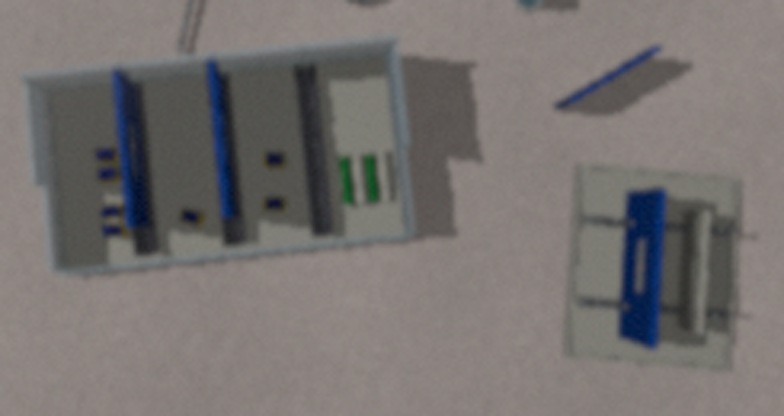

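The crop confirms the layout: the empty channel is at crop (312,150), about (322,217) in the full picture, and the tall divider is at crop (643,265). The organiser's yaw is about 7.1°. The divider is at (0.478,-0.288), yaw -4.0°, top at 0.120. With the installed dividers 90 mm apart, the home pose works out to (0.603,0.035), which matches the channel lips.

```bash
cat > go.py <<'E'
import sys
from h import env
import numpy as np
from scipy.spatial.transform import Rotation as R
def d(x,y,z,yaw):
    s=env.get_state(); r=R.from_rotvec(s['orientation']); a=r.as_matrix()
    yw=np.degrees(np.arctan2(a[1,0],a[0,0]))
    print('t',round(s['time_s'],2),'at',s['ee_pos'].round(4),'yaw',yw.round(2),'tilt',np.degrees(np.arccos(-a[2,2])).round(2),'F',s['wrist_force'].round(2),'M',s['torque'].round(2),'gap',round(s['finger_gap'],4),'grip',round(s['grip_force'],1))
    print('deltas',np.r_[a.T@(np.array([x,y,z])-s['ee_pos']),(yw-yaw)/60].round(4))
if __name__=='__main__': d(*map(float,sys.argv[1:]))
E
python3 go.py .478 -.288 .17 -4
```

```text
t 0.7 at [ 0.1823 -0.5189  0.2231] yaw 19.35 tilt 0.0 F [ 0.28 -0.64 -0.33] M [ 0.   -0.05  0.04] gap 0.0852 grip 0.0
deltas [ 0.3555 -0.1199  0.0531  0.3892]
```

>>> send_rows:
  deltas:
    - [0.05,-0.017,0.008,0.06]
    - [0.1,-0.034,0.015,0.12]
    - [0.15,-0.051,0.02,0.18]
    - [0.2,-0.068,0.025,0.24]
    - [0.25,-0.085,0.03,0.3]
  jaw: 0.6

```text
time_s: 1.32
ee_pos: [0.3913, -0.3547, 0.1931]
orientation: [3.141, 0.034, 0.0]
wrist_force: [-0.6, -1.3, 0.3]
finger_gap: 0.0514
grip_force: 0.0
```

```bash
python3 go.py .478 -.288 .17 -4
```

```text
t 1.32 at [ 0.3913 -0.3547  0.1931] yaw 1.23 tilt 0.03 F [-0.6  -1.28  0.32] M [0.04 0.02 0.  ] gap 0.0514 grip 0.0
deltas [ 0.0881 -0.0648  0.0231  0.0871]
```

>>> send_rows:
  deltas:
    - [0.03,-0.022,0.008,0.03]
    - [0.06,-0.044,0.016,0.06]
    - [0.088,-0.065,0.023,0.087]
    - [0.088,-0.065,0.023,0.087]
    - [0.088,-0.065,0.023,0.087]

```text
time_s: 1.95
ee_pos: [0.4761, -0.2891, 0.1702]
orientation: [3.14, -0.105, -0.0]
wrist_force: [0.5, 0.1, -0.2]
finger_gap: 0.0512
grip_force: 0.0
```

```bash
python3 go.py .478 -.288 .11 -4; python3 - <<'E'
from h import *; from fit import *
for n in ['top','side']:
    p=imaging.snapshot(n); save(p,n+'1.png'); W,ok=world(p)
    b=ok&blue(p)
    m=b&box(W,[.35,-.4,.1],[.6,-.2,.125]); print(line(W[m]))
E
```

```text
t 1.95 at [ 0.4761 -0.2891  0.1702] yaw -3.84 tilt 0.01 F [ 0.47  0.12 -0.23] M [ 0.04 -0.02  0.01] gap 0.0512 grip 0.0
deltas [ 0.0018 -0.0012  0.0602  0.0027]
(array([ 0.4788, -0.2875]), 'ang', np.float64(-3.72), 'len', np.float64(0.146), 'wid', np.float64(0.0104), 'z', np.float64(0.125), np.float64(0.12), 181)
(array([ 0.4769, -0.291 ]), 'ang', np.float64(-3.86), 'len', np.float64(0.147), 'wid', np.float64(0.0102), 'z', np.float64(0.124), np.float64(0.116), 547)
```

View pics/side1.png

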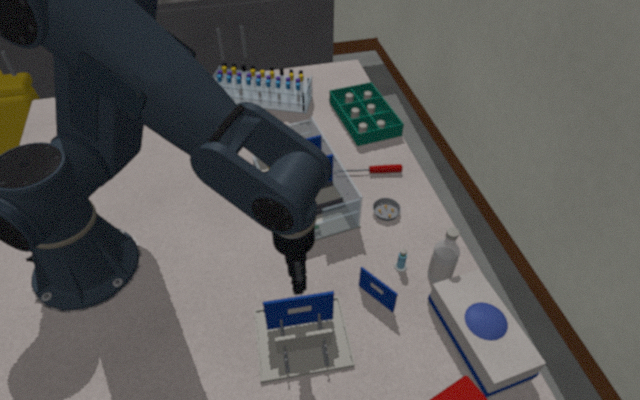

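The side view shows the gripper above the divider's top edge, with the fingertips at about (299,290) and the divider's top edge at (299,297). The line fits agree with the earlier ones, so I'll descend.

>>> send_rows:
  deltas:
    - [0.002,0,0.02,0.002]
    - [0.002,0,0.04,0.002]
    - [0.002,0,0.06,0.002]
    - [0.002,0,0.06,0.002]

```text
time_s: 2.55
ee_pos: [0.4774, -0.2891, 0.1093]
orientation: [-3.138, 0.111, 0.003]
wrist_force: [-0.4, -0.0, 1.0]
finger_gap: 0.0515
grip_force: 0.0
```

>>> send_rows:
  deltas:
    - [0,0,0,0]
    - [0,0,0,0]
    - [0,0,0,0]
    - [0,0,0,0]
    - [0,0,0,0]
  jaw: 0
  squeeze: 60

```text
time_s: 3.18
ee_pos: [0.4788, -0.2892, 0.1109]
orientation: [3.139, -0.109, 0.002]
wrist_force: [-1.8, -0.2, 6.7]
finger_gap: 0.0031
grip_force: 59.2
```

The gap reads 3 mm where I expected 8 mm. I'll lift a little and check.

>>> send_rows:
  deltas:
    - [0,0,-0.01,0]
    - [0,0,-0.025,0]
    - [0,0,-0.04,0]
    - [0,0,-0.06,0]
    - [0,0,-0.06,0]

```text
time_s: 3.8
ee_pos: [0.4791, -0.2894, 0.172]
orientation: [3.138, -0.109, 0.004]
wrist_force: [0.5, -0.2, -2.4]
finger_gap: 0.0023
grip_force: 59.1
```

```bash
python3 go.py .478 -.288 .11 -4; python3 - <<'E'
from h import *; from fit import *
for n in ['top','side']:
    p=imaging.snapshot(n); save(p,n+'2.png'); W,ok=world(p)
    b=ok&blue(p)
    m=b&box(W,[.35,-.4,.05],[.6,-.2,.2]); print(line(W[m]))
E
python3 -c "
import cv2
a=cv2.imread('pics/side2.png')[180:400,180:420]; cv2.imwrite('pics/c2.png',cv2.resize(a,None,fx=2.7,fy=2.7,interpolation=2))"
```

```text
t 3.8 at [ 0.4791 -0.2894  0.172 ] yaw -3.98 tilt 0.19 F [ 0.54 -0.24 -2.44] M [ 0.01  0.   -0.01] gap 0.0023 grip 59.1
deltas [-0.0014 -0.0014  0.0619  0.0003]
(array([ 0.4812, -0.286 ]), 'ang', np.float64(-4.31), 'len', np.float64(0.144), 'wid', np.float64(0.0101), 'z', np.float64(0.187), np.float64(0.143), 400)
(array([ 0.4764, -0.2912]), 'ang', np.float64(-3.97), 'len', np.float64(0.146), 'wid', np.float64(0.0154), 'z', np.float64(0.192), np.float64(0.136), 1786)
```

View pics/c2.png

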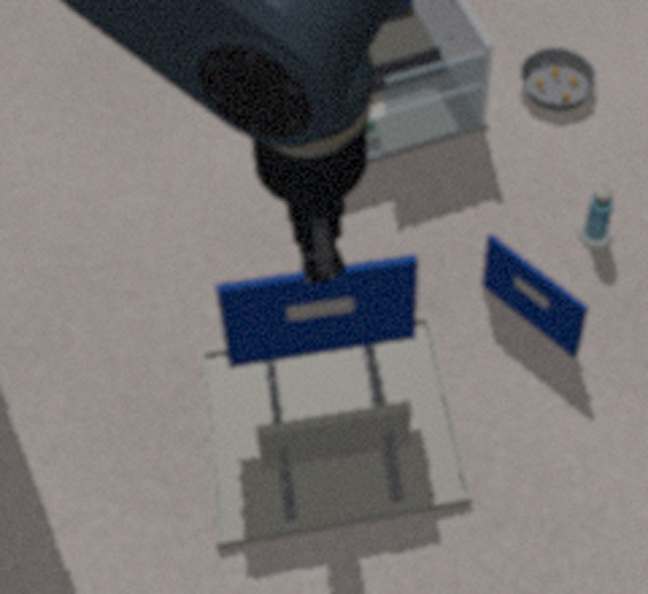

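The picture shows the divider held by its top edge, level and clear of the drainer. The short divider looks undisturbed. I'll check for tilt and plan the carry.

>>> send_rows:
  deltas:
    - [0,0,-0.03,0]
    - [0,0,-0.06,0]
    - [0,0,-0.085,0]
    - [0,0,-0.085,0]

```text
time_s: 4.4
ee_pos: [0.4788, -0.2892, 0.2557]
orientation: [3.139, -0.109, 0.003]
wrist_force: [-0.3, -0.1, -2.3]
finger_gap: 0.0023
grip_force: 59.5
```

```bash
python3 go.py .585 .033 .255 7.1; cat > tilt.py <<'E'
from fit import *
from h import env
def tilt(p,ztop):
    "held divider: plane, pitch of top edge; returns centre from face"
    s=env.get_state(); W,ok=world(p); b=ok&blue(p)&box(W,s['ee_pos']-[.11,.11,.14],s['ee_pos']+[.11,.11,.04])
    P=W[b]; c=np.median(P,0); u,S,V=np.linalg.svd(P-c,full_matrices=False); r=np.abs((P-c)@V[2])<.004
    P=P[r]; c=P.mean(0); u,S,V=np.linalg.svd(P-c,full_matrices=False); n=V[2]*np.sign(V[2,1])
    a=np.cross(n,[0,0,1]); a/=np.linalg.norm(a); sx=(P-c)@a; z=P[:,2]
    e=lambda f:np.polyfit(*zip(*[(m,f(z[(sx>m-.005)&(sx<m+.005)])) for m in np.arange(-.06,.061,.01) if abs(m)>.02 and ((sx>m-.005)&(sx<m+.005)).sum()>5]),1)
    t,bo=e(lambda q:np.percentile(q,97)),e(lambda q:np.percentile(q,3))
    print('n',n.round(4),'yaw',np.degrees(np.arctan2(a[1],a[0])).round(2),'roll',np.degrees(np.arcsin(n[2])).round(2),'top slope,z',t.round(4),'bot',bo.round(4),'c',c.round(4),'xmid',(c+a*(sx.min()+sx.max())/2).round(4),np.ptp(sx).round(3))
if __name__=='__main__':
    p=imaging.snapshot('side'); tilt(p,0)
E
python3 tilt.py
```

```text
t 4.4 at [ 0.4788 -0.2892  0.2557] yaw -3.99 tilt 0.12 F [-0.27 -0.07 -2.29] M [0.02 0.04 0.02] gap 0.0023 grip 59.5
deltas [ 0.0835 -0.3288  0.0005 -0.1848]
n [ 0.0689  0.9975 -0.0149] yaw -3.95 roll -0.85 top slope,z [-0.0009  0.2661] bot [0.0017 0.169 ] c [ 0.4767 -0.2916  0.2194] xmid [ 0.4773 -0.2916  0.2194] 0.148
```

>>> send_rows:
  deltas:
    - [0.01,-0.03,0,-0.02]
    - [0.02,-0.08,0,-0.05]
    - [0.032,-0.13,0,-0.08]
    - [0.045,-0.18,0,-0.1]
    - [0.055,-0.22,0,-0.12]

```text
time_s: 5.08
ee_pos: [0.5483, -0.0712, 0.253]
orientation: [-3.139, -0.09, 0.004]
wrist_force: [0.1, -1.0, -0.9]
finger_gap: 0.0022
grip_force: 59.0
```

>>> send_rows:
  deltas:
    - [0.01,-0.035,0,-0.02]
    - [0.02,-0.065,0,-0.04]
    - [0.028,-0.09,0,-0.055]
    - [0.035,-0.106,0,-0.065]
    - [0.035,-0.106,0,-0.065]

```text
time_s: 5.7
ee_pos: [0.5775, 0.0351, 0.2539]
orientation: [-3.135, -0.197, 0.002]
wrist_force: [-0.4, -0.7, -1.7]
finger_gap: 0.003
grip_force: 59.2
```

```bash
python3 go.py .585 .033 .255 7.1; python3 tilt.py; python3 - <<'E'
from h import *; from fit import *
p=imaging.snapshot('top'); W,ok=world(p); b=ok&blue(p)
m=b&box(W,[.45,-.02,.25],[.75,.08,.3]); print(line(W[m]))
E
```

```text
t 5.7 at [0.5775 0.0351 0.2539] yaw 7.18 tilt 0.09 F [-0.38 -0.73 -1.69] M [-0.01  0.03  0.02] gap 0.003 grip 59.2
deltas [ 0.0072  0.003  -0.0011  0.0013]
n [-0.1243  0.9922 -0.0021] yaw 7.14 roll -0.12 top slope,z [-0.0143  0.264 ] bot [-0.0164  0.1614] c [0.5723 0.0325 0.2148] xmid [0.574  0.0327 0.2148] 0.147
(array([0.5235, 0.028 ]), 'ang', np.float64(6.81), 'len', np.float64(0.037), 'wid', np.float64(0.0078), 'z', np.float64(0.268), np.float64(0.264), 44)
```

```bash
python3 go.py .588 .0331 .14 7.1
```

```text
t 5.8 at [0.5774 0.0339 0.2545] yaw 7.09 tilt 0.06 F [-0.01 -0.2  -1.8 ] M [-0.01  0.07  0.02] gap 0.0023 grip 59.4
deltas [ 1.060e-02  2.100e-03  1.145e-01 -1.000e-04]
```

>>> send_rows:
  deltas:
    - [0.011,0.002,0,0]
    - [0.011,0.002,0.03,0]
    - [0.011,0.002,0.06,0]
    - [0.011,0.002,0.09,0]
    - [0.011,0.002,0.114,0]

```text
time_s: 6.42
ee_pos: [0.5891, 0.0331, 0.1399]
orientation: [3.136, 0.193, -0.0]
wrist_force: [0.4, -0.9, -2.1]
finger_gap: 0.0022
grip_force: 59.2
```

>>> send_rows:
  deltas:
    - [0,0,0,0]
    - [0,0,0,0]

```text
time_s: 6.68
ee_pos: [0.5896, 0.0335, 0.1421]
orientation: [3.135, 0.194, 0.002]
wrist_force: [0.6, -0.3, -1.2]
finger_gap: 0.0025
grip_force: 59.2
```

```bash
python3 go.py .588 .0331 .12 7.1; python3 - <<'E'
from h import *; from fit import *
import fit
p=imaging.snapshot('top'); save(p,'top3.png'); W,ok=world(p); b=ok&blue(p)
m=b&box(W,[.45,-.02,.12],[.75,.08,.17]); print('held',line(W[m]))
for lo,hi in [(.08,.16),(.16,.26)]:
    m=b&box(W,[.45,lo,.105],[.75,hi,.14]); print('inst',line(W[m]) if m.sum()>5 else 0)
p=imaging.snapshot('side'); save(p,'side3.png')
import tilt; tilt.tilt(p,0)
a=p['image'][120:260,240:400]; cv2.imwrite('pics/c3.png',cv2.cvtColor(cv2.resize(a,None,fx=4,fy=4,interpolation=2),cv2.COLOR_RGB2BGR))
E
```

```text
t 6.67 at [0.5896 0.0335 0.1421] yaw 7.09 tilt 0.09 F [ 0.65 -0.29 -1.15] M [ 0.   -0.04 -0.  ] gap 0.0025 grip 59.2
deltas [-0.0016  0.0002  0.0221 -0.0002]
held (array([0.5477, 0.0287]), 'ang', np.float64(14.25), 'len', np.float64(0.019), 'wid', np.float64(0.0077), 'z', np.float64(0.157), np.float64(0.152), 20)
inst (array([0.6087, 0.1268]), 'ang', np.float64(6.64), 'len', np.float64(0.112), 'wid', np.float64(0.0085), 'z', np.float64(0.123), np.float64(0.118), 99)
inst (array([0.5813, 0.2131]), 'ang', np.float64(7.35), 'len', np.float64(0.146), 'wid', np.float64(0.0088), 'z', np.float64(0.123), np.float64(0.118), 148)
n [-0.0216  0.1298  0.9913] yaw 9.44 roll 82.44 top slope,z [0.0041 0.1072] bot [0.0799 0.0967] c [0.5711 0.0749 0.0979] xmid [0.5868 0.0775 0.0979] 0.158
```

View pics/c3.png

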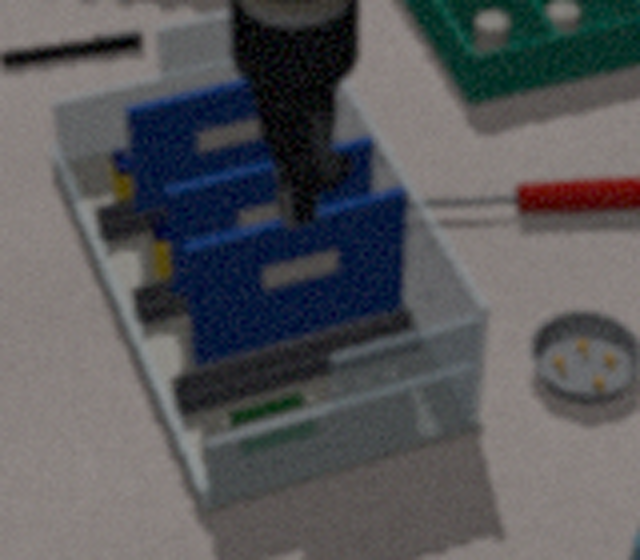

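The side view shows the divider right above the empty channel and parallel to it: its bottom edge runs from crop (200,362) to (400,305). There is a gap ahead of the rear wall. I'll lower it in steps and watch the force.

>>> send_rows:
  deltas:
    - [0,0,0.006,0]
    - [0,0,0.012,0]
    - [0,0,0.018,0]
    - [0,0,0.024,0]
    - [0,0,0.024,0]

```text
time_s: 7.4
ee_pos: [0.5885, 0.0339, 0.1165]
orientation: [-3.135, -0.195, 0.002]
wrist_force: [-0.7, 0.1, -1.9]
finger_gap: 0.0027
grip_force: 59.2
```

```bash
python3 go.py .588 .0331 .1077 7.1
```

```text
t 7.4 at [0.5885 0.0339 0.1165] yaw 7.11 tilt 0.06 F [-0.67  0.14 -1.9 ] M [-0.03 -0.04  0.03] gap 0.0027 grip 59.2
deltas [-0.0005  0.0007  0.0088  0.0002]
```

>>> send_rows:
  deltas:
    - [0,0,0.002,0]
    - [0,0,0.004,0]
    - [0,0,0.006,0]
    - [0,0,0.008,0]
    - [0,0,0.008,0]

```text
time_s: 8.02
ee_pos: [0.5887, 0.0339, 0.1089]
orientation: [-3.136, -0.195, 0.0]
wrist_force: [0.4, 0.4, -0.3]
finger_gap: 0.0024
grip_force: 59.2
```

```bash
python3 go.py .588 .0331 .1077 7.1
```

```text
t 8.03 at [0.5887 0.0339 0.1089] yaw 7.11 tilt 0.01 F [ 0.43  0.42 -0.35] M [-0.01 -0.01  0.01] gap 0.0024 grip 59.2
deltas [-0.0008  0.0007  0.0012  0.0002]
```

>>> send_rows:
  deltas:
    - [0,0,0.001,0]
    - [0,0,0.001,0]
    - [0,0,0.001,0]

```text
time_s: 8.4
ee_pos: [0.5888, 0.0339, 0.1082]
orientation: [3.136, 0.195, 0.0]
wrist_force: [0.7, -0.3, -1.5]
finger_gap: 0.0023
grip_force: 59.4
```

>>> send_rows:
  deltas:
    - [0,0,0.001,0]
    - [0,0,0.001,0]
    - [0,0,0.001,0]

```text
time_s: 8.78
ee_pos: [0.589, 0.0338, 0.108]
orientation: [3.135, 0.195, 0.001]
wrist_force: [-4.0, -0.6, 6.6]
finger_gap: 0.0025
grip_force: 64.3
```

```bash
python3 go.py .588 .0331 .1077 7.1
```

```text
t 8.78 at [0.589  0.0338 0.108 ] yaw 7.12 tilt 0.04 F [-4.04 -0.56  6.63] M [-0.03  0.54  0.05] gap 0.0025 grip 64.3
deltas [-0.001   0.0006  0.0003  0.0003]
```

>>> send_rows:
  deltas:
    - [0,0,0.0005,0]
    - [0,0,0.001,0]
    - [0,0,0.001,0]
    - [0,0,0.001,0]

```text
time_s: 9.28
ee_pos: [0.589, 0.0338, 0.1078]
orientation: [3.135, 0.195, 0.002]
wrist_force: [-7.2, -1.3, 16.3]
finger_gap: 0.0021
grip_force: 68.2
```

```bash
python3 go.py .588 .0331 .1077 7.1; python3 - <<'E'
from h import *; from fit import *; import tilt
s=imaging.snapshot('side'); 
W,ok=world(s); b=ok&blue(s)
# restrict to divider: within 15 mm of the channel line
d=np.array([np.cos(.124),np.sin(.124)]); n=np.array([-d[1],d[0]]); q=(W[...,:2]-[.589,.0338])
b&=(np.abs(q@n)<.015)&(np.abs(q@d)<.09)&(W[...,2]>.02)&(W[...,2]<.13)
P=W[b]; a=(q@d)[b]; m=(q@n)[b]
print('ends',np.percentile(a,[0,1,99,100]).round(4),'z',np.percentile(P[:,2],[1,99]).round(3))
f=P[:,2]<.105
A=np.c_[a[f],P[f,2]-.06,np.ones(f.sum())]; print('face n = yawerr,roll,off',np.linalg.lstsq(A,m[f],rcond=None)[0].round(4))
xs=np.arange(-.065,.07,.01); t=[(x,np.percentile(P[np.abs(a-x)<.005,2],97)) for x in xs if abs(x)>.02]; print('pitch',np.polyfit(*zip(*t),1).round(4))
E
```

```text
t 9.28 at [0.589  0.0338 0.1078] yaw 7.12 tilt 0.06 F [-7.22 -1.35 16.33] M [-0.13  1.21 -0.05] gap 0.0021 grip 68.2
deltas [-0.0011  0.0005  0.0001  0.0003]
ends [-0.0772 -0.0738  0.068   0.0717] z [0.025 0.12 ]
face n = yawerr,roll,off [ 0.0016  0.0043 -0.0022]
pitch [0.0003 0.1187]
```

>>> send_rows:
  deltas:
    - [0,0,-0.001,0]
    - [0,0,-0.0018,0]
    - [0,0,-0.0018,0]
    - [0,0,-0.0018,0]

```text
time_s: 9.82
ee_pos: [0.5889, 0.0339, 0.108]
orientation: [3.135, 0.195, 0.0]
wrist_force: [-0.9, -0.6, 3.2]
finger_gap: 0.0025
grip_force: 62.4
```

```bash
python3 go.py .6045 .0355 .1077 7.1
```

```text
t 9.82 at [0.5889 0.0339 0.108 ] yaw 7.11 tilt 0.02 F [-0.9  -0.57  3.25] M [-0.02  0.18  0.  ] gap 0.0025 grip 62.4
deltas [0.0157 0.0003 0.0003 0.0002]
```

>>> send_rows:
  deltas:
    - [0.002,0,-0.0003,0]
    - [0.004,0,-0.0003,0]
    - [0.007,0,-0.0003,0]
    - [0.01,0,-0.0003,0]
    - [0.01,0,-0.0003,0]

```text
time_s: 10.45
ee_pos: [0.5991, 0.0352, 0.1081]
orientation: [-3.136, -0.195, -0.001]
wrist_force: [-0.5, -0.2, 0.7]
finger_gap: 0.0027
grip_force: 61.1
```

>>> send_rows:
  deltas:
    - [0.001,0,0,0]
    - [0.002,0,0,0]
    - [0.003,0,0,0]
    - [0.003,0,0,0]
    - [0.003,0,0,0]

```text
time_s: 11.08
ee_pos: [0.6018, 0.0355, 0.1081]
orientation: [-3.136, -0.195, -0.001]
wrist_force: [0.2, 0.2, -1.0]
finger_gap: 0.0028
grip_force: 60.0
```

```bash
python3 go.py .6045 .0355 .1077 7.1
```

```text
t 11.07 at [0.6018 0.0355 0.1081] yaw 7.11 tilt 0.02 F [ 0.25  0.25 -0.97] M [-0.03 -0.05  0.01] gap 0.0028 grip 60.0
deltas [0.0027 0.0004 0.0004 0.0002]
```

>>> send_rows:
  deltas:
    - [0.0005,0,0,0]
    - [0.001,0,0,0]
    - [0.0015,0,0,0]
    - [0.0015,0,0,0]

```text
time_s: 11.58
ee_pos: [0.6032, 0.0357, 0.1081]
orientation: [-3.136, -0.195, -0.0]
wrist_force: [-0.6, 0.2, -0.7]
finger_gap: 0.0026
grip_force: 59.7
```

>>> send_rows:
  deltas:
    - [0.0005,0,0,0]
    - [0.001,0,0,0]
    - [0.001,0,0,0]
    - [0.001,0,0,0]

```text
time_s: 12.08
ee_pos: [0.604, 0.0358, 0.1081]
orientation: [-3.136, -0.195, 0.0]
wrist_force: [-0.6, -1.5, -1.0]
finger_gap: 0.002
grip_force: 59.8
```

>>> send_rows:
  deltas:
    - [0.0005,0,0,0]
    - [0.001,0,0,0]
    - [0.001,0,0,0]
    - [0.001,0,0,0]

```text
time_s: 12.58
ee_pos: [0.6042, 0.0359, 0.1081]
orientation: [3.136, 0.195, -0.004]
wrist_force: [-7.7, -0.9, 2.3]
finger_gap: 0.0023
grip_force: 61.9
```

>>> send_rows:
  deltas:
    - [0.0005,0,0,0]
    - [0.001,0,0,0]
    - [0.001,0,0,0]
    - [0.001,0,0,0]

```text
time_s: 13.08
ee_pos: [0.6042, 0.0359, 0.108]
orientation: [3.135, 0.195, -0.008]
wrist_force: [-13.1, -1.1, 5.9]
finger_gap: 0.0023
grip_force: 63.8
```

>>> send_rows:
  deltas:
    - [0.0001,0,-0.0004,0]
    - [0.0001,0,-0.0004,0]
    - [0.0001,0,-0.0004,0]
    - [0.0001,0,-0.0004,0]
    - [0.0001,0,-0.0004,0]

```text
time_s: 13.7
ee_pos: [0.6042, 0.0359, 0.1081]
orientation: [-3.135, -0.195, 0.008]
wrist_force: [-12.2, -1.1, 3.2]
finger_gap: 0.0022
grip_force: 62.3
```

>>> send_rows:
  deltas:
    - [0,0,0,0]
    - [0,0,0,0]
    - [0,0,0,0]
    - [0,0,0,0]
    - [0,0,0,0]

```text
time_s: 14.32
ee_pos: [0.6042, 0.0359, 0.1081]
orientation: [-3.135, -0.195, 0.008]
wrist_force: [-11.4, -1.5, 3.9]
finger_gap: 0.0028
grip_force: 62.3
```

```bash
python3 go.py .6045 .0355 .1077 7.1; python3 - <<'E'
from h import *
s=imaging.snapshot('side'); save(s,'side4.png')
cv2.imwrite('pics/c4.png',cv2.cvtColor(cv2.resize(s['image'][120:260,240:400],None,fx=4,fy=4,interpolation=2),cv2.COLOR_RGB2BGR))
print(np.round([env.get_state()['wrist_force'] for _ in [1]],2))
E
```

```text
t 14.32 at [0.6042 0.0359 0.1081] yaw 7.12 tilt 0.3 F [-11.39  -1.47   3.93] M [-0.33  1.95  0.01] gap 0.0028 grip 62.3
deltas [0.0002 0.0005 0.0004 0.0003]
[[-11.5   -1.47   4.18]]
```

View pics/c4.png

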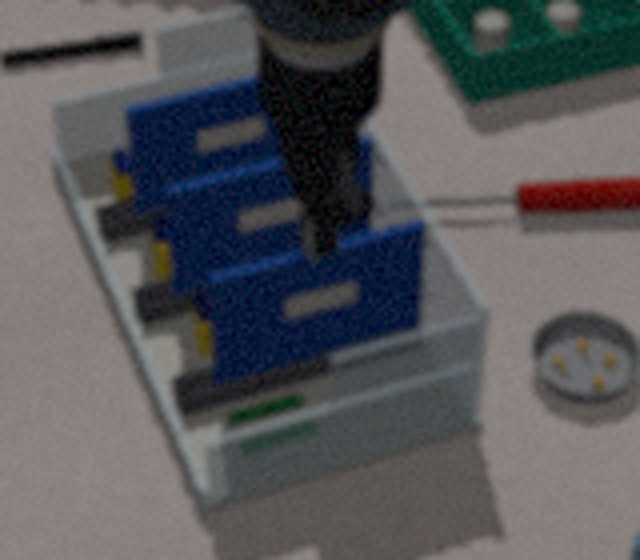

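The side view shows the divider down in the channel. Its front top corner, at crop (212,275), lines up with the installed ones at (128,108) and (167,188), and its rear end is at the clear wall. I'll add a little push and check its position numerically.

>>> send_rows:
  deltas:
    - [0.0004,0,-0.0002,0]
    - [0.0004,0,-0.0002,0]
    - [0.0004,0,-0.0002,0]
    - [0.0004,0,-0.0002,0]
    - [0.0004,0,-0.0002,0]

```text
time_s: 15.0
ee_pos: [0.6043, 0.036, 0.1081]
orientation: [-3.135, -0.195, 0.01]
wrist_force: [-12.6, -2.5, 3.0]
finger_gap: 0.0024
grip_force: 62.1
```

>>> send_rows:
  deltas:
    - [0,0,0,0]
    - [0,0,0,0]
    - [0,0,0,0]

```text
time_s: 15.38
ee_pos: [0.6042, 0.036, 0.108]
orientation: [-3.135, -0.195, 0.01]
wrist_force: [-12.8, -1.9, 3.1]
finger_gap: 0.0023
grip_force: 62.1
```

```bash
python3 go.py .6045 .0355 .1077 7.1; python3 - <<'E'
from h import *; from fit import *
s=imaging.snapshot('side'); W,ok=world(s); b0=ok&blue(s)
d=np.array([np.cos(.124),np.sin(.124)]); n=np.array([-d[1],d[0]])
for c in ([.603,.035],[.592,.1244],[.581,.2134]):
    q=W[...,:2]-c
    b=b0&(np.abs(q@n)<.015)&(np.abs(q@d)<.1)&(W[...,2]>.085)&(W[...,2]<.13)
    P=W[b]; a=(q@d)[b]; print('ends',np.percentile(a,[0,1,99,100]).round(4),'ztop',np.percentile(P[:,2],97).round(4))
    xs=np.arange(-.065,.07,.01); t=[(x,np.percentile(P[np.abs(a-x)<.005,2],95)) for x in xs if abs(x)>.02 and (np.abs(a-x)<.005).sum()>5]; print('pitch',np.polyfit(*zip(*t),1).round(4))
E
```

```text
t 15.38 at [0.6042 0.036  0.108 ] yaw 7.12 tilt 0.35 F [-12.77  -1.87   3.14] M [-0.39  2.19 -0.  ] gap 0.0023 grip 62.1
deltas [0.0002 0.0005 0.0003 0.0004]
ends [-0.0763 -0.0752  0.0693  0.0724] ztop 0.1205
pitch [-0.0117  0.1194]
ends [-0.0764 -0.075   0.0697  0.0719] ztop 0.1204
pitch [0.0179 0.1201]
ends [-0.0751 -0.0722  0.0186  0.0216] ztop 0.1196
pitch [-0.0043  0.1185]
```

```bash
python3 -c "
from station import ticket
print(ticket.job_done())"
```

```text
the job is handed in; nothing more can be done
None
```

I handed the job in with the tall divider fully down in the empty channel and still gripped at about 62 N. It is flush with the rear wall, in line with the installed dividers to within about 1 mm, and pressed on with about 13 N at the wrist; I estimate 11–12 N of that reaches the wall. No verdict came back.

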